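# Feed a test bar down a covered guide with a push stick

### The arm

A 6-joint arm with a two-finger parallel gripper is mounted at the origin on a cart in front of the work surface, level with it; the furniture and walls round the work are solid. World frame = base frame: x ahead of the robot, y to its left, z up, the work surface at z = 0. Lengths are in m, angles in rad, forces in N, time in s.
With the tool pointing down it reaches from about 0.325 to 0.85 m from the base axis. Payload 4.4 kg.
Tool frame: the origin (TCP) lies at the very end of the fingers, on their centre line; the grasp point (between the pads) lies hold_point_z behind it (hold_point_z is the distance from the TCP to the grasp point, in m); z points along the fingers, y is the line along which they close (so a half turn about z gives the same grasp; the last joint's range is limited). The gripper opens to 94 mm and grips with 3 to 60 N. Pads are 16 mm wide; open, the fingers measure 119 mm over their backs; the gripper's body (75 mm by 177 mm) begins 78 mm behind the grasp point.
Start: joints at [-1.478, 0.207, 1.542, -0, 1.393, -0.15], TCP at [0.139, -0.558, 0.205] pointing down, gripper open.
Joint ranges: [-2.73, 2.73], [-0.86, 2.22], [0.23, 2.46], [-1.11, 4.25], [0.08, 2.63], [-2.82, 2.82]. Speed limits (rad/s): [2.79, 2.79, 3.14, 3.14, 3.14, 3.14].

### API

Orientations are given as [roll, pitch, yaw] about the fixed x, y, z axes, in that order (R = Rz(yaw) Ry(pitch) Rx(roll)).
In Python, from station import * gives the robot as it stands.
- The arm moves only by the tool jog_arm, never from a script. Its argument "rows" is a list of rows, each a list of 6 numbers: the shift along the tool's x, y, z in units of 100 mm (1.0 is 100 mm), then the turn, a rotation vector about the tool's x, y, z in units of 90 degrees (1.0 is 90 degrees). A call has exactly 5 rows; each row shifts and turns the commanded pose from where the row before left it, along the tool's axes as they then stand; what a row does not reach is not made up. A row lasts 1/10 s, in which the tool goes at most 50 mm and 8.59 degrees, less where a joint would pass 70% of its speed; a pose out of reach is approached as far as the arm can. A call with a number of a shift or a turn outside -1 to 1 is refused whole. A call with a gripper value outside its range is refused whole. "grip" is the opening, from 0 (shut) to 1 (fully open), set as the call begins (left out, the last holds). The fingers move at their own pace and stop on an object; "grip_force" is the grip in N (left out, the last holds). Time passes only in rows, so rows that do not move let the fingers close, or fill a call up. It gives the time, the measured TCP pose, the force, the opening and the grip force at its end, in the units of the state.
- state(): the state, without advancing time (a new reading comes with each control period).
- read_camera(name): name is "side" or "top"; returns (picture, depth): 420x560x3 uint8, red, green, blue; 420x560 float32, m along the optical axis (not along the pixel's ray), 0 where there is no reading.
- get_calibration(name): a dict with "K" (3x3 intrinsics, pixels), "world_from_camera" (4x4, takes a point from camera to world coordinates). Camera axes: x right, y down, z forward; pixel columns grow to the right and rows downward; lengths in m; the calibration is good to about 2 mm. A picture is of the moment at which its call begins. get_calibration takes no time and is no camera call.
- close_job(): hands the job in; it is judged then, once.
The state is a dict: "t": time; "q": joint angles; "qvel": joint speeds; "tau": joint torques, N m; "tcp_pos": TCP position; "orientation": TCP orientation; "wrist_force": force on the tool from outside, world axes, zero at the start; "ft_torque": the same for the moment, N m; "gripper_width": opening from 0.0 (shut) to 1.0 (fully open); "grasp_force": force on a finger pad.
Only numpy, scipy, OpenCV 4.12 (cv2) and the standard library are available. Lean on these libraries where they do the work, as an engineer would, in place of code of your own. Each camera call takes 0.05 s, during which the arm holds its last target. There are 200 camera calls.

### The job

Lay the narrow wooden test bar in the open infeed of the covered guide and let go of it; then take the push stick by its raised grip and with it feed the bar down the tunnel until it meets the hidden stop and has shoved the stop along by about 5 mm, never more than 10 mm. Draw the stick out again and lay it on the bench clear of the guide, leaving the bar in the tunnel; leave the wide bar, the petri dish and the beaker where they are.

Things in the scene. Friction and masses are not known exactly. Their poses are not given: they have to be found in the camera images.
- guide: Fixed plywood guide, 300 x 74 mm, 57 mm high. Origin: mid-channel in the plane of the tunnel mouth, at bench level; +x is the feed direction. Channel floor at z = 6 mm. Tunnel from x = 2 to 182 mm: 28 mm wide, 46 mm high inside, grey cover (top at z = 57 mm), far end closed. Open infeed from x = -115 to 0 mm.
- infeed (a point): Mid-point of the infeed, on the channel floor, 57 mm behind the tunnel mouth (6 mm above the bench); axes as the guide's. The infeed is open above, between two aluminium rails 6 mm high and 6 mm thick (tops at z = 12 mm) that narrow from 44 mm apart at the outer end to 28 mm at the mouth.
- stop (a joint): How far the hidden stop plate has been shoved in the feed direction, in m: 0 at the start, at most 0.020. The plate stands across the tunnel, out of sight, 110 to 150 mm beyond the mouth, set differently each time and not told. It moves stiffly (about 6 N), has no spring and stays where left. The free bar slides at under 2 N.
- bar: The narrow wooden test bar, 80 mm long (its x), 24 mm wide (its y), 40 mm high, 70 g. Origin: centre of the underside. Either end may go first.
- wide_bar: A wider wooden bar of the same wood, 80 x 42 x 40 mm; too wide for the guide, to be left alone. Origin: centre of the underside.
- push_stick: Wooden push stick lying on the bench, 80 g: a slat 190 mm long (its x), 16 mm wide, 20 mm high; on it a raised grip 16 mm wide, from x = -55 to -5 mm, top 46 mm above the underside. Origin: centre of the slat's underside. Pushing end at x = +95 mm, tail at x = -95 mm.
- petri: Petri dish with lid, 90 mm across, 15 mm high, a bystander. Origin: centre of the underside.
- beaker: Small glass beaker, 54 x 60 mm, 66 mm high, a bystander. Origin: centre of the underside.

How it is judged:
By the outcome, as a careful person would: the job done as asked, in the order asked, and still so for the second after the job is handed in, with the robot touching nothing.
It also fails if it takes over 64 s, if anything falls off the work surface, if the arm or the gripper's body presses on something with over 40 N, if the wrist force passes 120 N, or if a joint passes its speed limit or range.

## Working session

There is one attempt and no reset: what is moved stays moved. The work goes in short steps, Python scripts to look and compute and a tool call to move; the robot and the scene stay as the last step left them, time stands still between calls to the robot, and variables do not carry over. Pictures are saved under pics/ and viewed, at most 10 in all, crops included, and the job is handed in when it is done.

Besides the shell and the picture viewer there is one more tool, called after "Call:" as name([rows], argument=value, ...), one row to a line, values as JSON. jog_arm: Moves the arm, as the interface text tells. Shifts and turns lie within -1 to 1; 1 stands for 100 mm of shift or 90 degrees of turn. Its arguments: {"type":"object","properties":{"rows":{"type":"array"},"grip":{"type":"number"},"grip_force":{"type":"number"}},"required":["rows"]}

```bash
mkdir -p pics; ls
python3 - <<'E'
from station import *
import cv2,numpy as np
for n in("top","side"):
    p,d=read_camera(n); cv2.imwrite(f"pics/{n}0.png",p[:,:,::-1]); np.savez(f"{n}0.npz",p=p,d=d)
    c=get_calibration(n); print(n,np.round(c["K"],1).tolist(),np.round(c["world_from_camera"],3).tolist())
print(state())
E
```

```text
pics
top [[446.2, 0.0, 276.9], [0.0, 446.2, 210.9], [0.0, 0.0, 1.0]] [[-0.003, -0.977, 0.211, 0.311], [-1.0, 0.004, 0.005, -0.015], [-0.006, -0.211, -0.977, 1.291], [0.0, 0.0, 0.0, 1.0]]
side [[418.1, 0.0, 270.4], [0.0, 418.1, 209.8], [0.0, 0.0, 1.0]] [[-0.971, -0.102, 0.215, 0.389], [-0.238, 0.404, -0.883, 0.898], [0.003, -0.909, -0.417, 0.477], [0.0, 0.0, 0.0, 1.0]]
{'t': 0.1, 'q': array([-1.47748076e+00,  2.07374609e-01,  1.54275073e+00,  8.32887759e-06,
        1.39350552e+00, -1.50506941e-01]), 'qvel': array([-0.00154669, -0.00080433, -0.00370573,  0.00141874,  0.00023434,
       -0.00183362]), 'tau': array([-1.07546301e-03, -3.71863496e+01, -2.82292753e+01,  6.99548540e-02,
        3.11761501e-02, -5.42122848e-05]), 'tcp_pos': array([ 0.13873431, -0.55728485,  0.20441294]), 'orientation': array([-3.13957872e+00, -3.13709485e-04,  2.43820717e-01]), 'wrist_force': array([-0.14487619,  0.42722311, -0.3969928 ]), 'ft_torque': array([ 0.01109715,  0.04014314, -0.01472499]), 'grasp_force': 0.0, 'gripper_width': 0.9988411118688119}
```

View pics/top0.png

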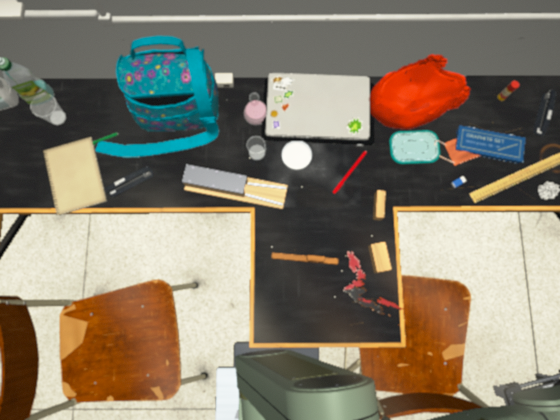

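View pics/side0.png

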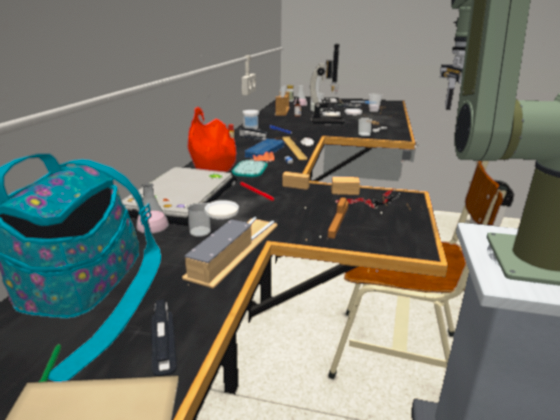

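```bash
cat > h.py <<'E'
import numpy as np,cv2
from station import *
def ray(n,uv,z):
    c=get_calibration(n);T=c["world_from_camera"];uv=np.atleast_2d(np.float64(uv))
    d=(np.linalg.inv(c["K"])@np.c_[uv,np.ones(len(uv))].T).T@T[:3,:3].T
    return T[:3,3]+d*((z-T[2,3])/d[:,2])[:,None]
def cloud(n,d):
    c=get_calibration(n);T=c["world_from_camera"];v,u=np.indices(d.shape)
    P=np.stack([(u-c["K"][0,2])/c["K"][0,0]*d,(v-c["K"][1,2])/c["K"][1,1]*d,d],-1)
    return P@T[:3,:3].T+T[:3,3]
E
python3 - <<'E'
from h import *
f=np.load("top0.npz");p=f["p"];P=cloud("top",f["d"])
cv2.imwrite("pics/crop0.png",cv2.resize(p[150:275,175:400,::-1],None,fx=3.5,fy=3.5,interpolation=cv2.INTER_CUBIC))
hsv=cv2.cvtColor(p,cv2.COLOR_RGB2HSV)
for n,(u0,u1,v0,v1),zt in(("stick",(262,345,245,272),.02),("bar",(368,392,185,225),.04),("wide",(362,396,236,278),.04),("guideall",(178,292,160,212),.03)):
    m=np.zeros(p.shape[:2],np.uint8);m[v0:v1,u0:u1]=((hsv[v0:v1,u0:u1,2]>85)).astype(np.uint8)
    k,l,s,c=cv2.connectedComponentsWithStats(m);i=1+s[1:,4].argmax();Q=P[l==i]
    cn=cv2.findContours((l==i).astype(np.uint8),0,1)[0][0]
    b=cv2.boxPoints(cv2.minAreaRect(cn))
    print(n,s[i],"z pct",np.round(np.percentile(Q[:,2],[5,50,95]),3));print(np.round(ray("top",b,zt),4).tolist())
E
```

```text
stick [271 252  68  13 524] z pct [-0.001  0.021  0.049]
[[0.447, 0.0102, 0.02], [0.4712, 0.008, 0.02], [0.453, -0.1839, 0.02], [0.4289, -0.181, 0.02]]
bar [373 189  14  31 338] z pct [0.    0.039 0.045]
[[0.5576, -0.2824, 0.04], [0.6472, -0.2943, 0.04], [0.6441, -0.3276, 0.04], [0.5545, -0.3152, 0.04]]
wide [369 241  24  33 588] z pct [-0.001  0.04   0.044]
[[0.4863, -0.2627, 0.04], [0.4984, -0.3163, 0.04], [0.4121, -0.3313, 0.04], [0.4003, -0.2785, 0.04]]
guideall [ 182  164  107   46 2821] z pct [0.001 0.014 0.061]
[[0.6457, 0.2755, 0.03], [0.7392, 0.2631, 0.03], [0.6794, -0.0456, 0.03], [0.5877, -0.0287, 0.03]]
```

View pics/crop0.png

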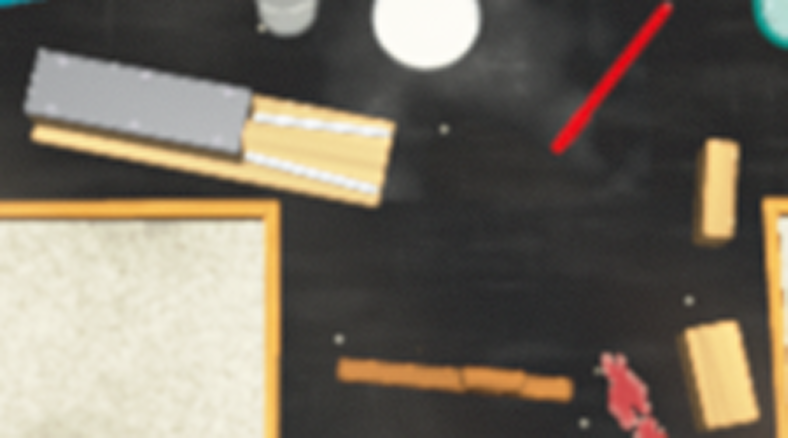

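```bash
cat >> h.py <<'E'
def rect(n,p,box,f,z,S=4):
    """box u0,u1,v0,v1; f(hsv,rgb)->mask ; returns world corners & centre of largest blob's min rect on plane z"""
    u0,u1,v0,v1=box
    q=cv2.resize(p[v0:v1,u0:u1],None,fx=S,fy=S,interpolation=cv2.INTER_CUBIC)
    m=f(cv2.cvtColor(q,cv2.COLOR_RGB2HSV).astype(int),q.astype(int)).astype(np.uint8)
    k,l,s,c=cv2.connectedComponentsWithStats(m);i=1+s[1:,4].argmax()
    cn=cv2.findContours((l==i).astype(np.uint8),0,1)[0][0][:,0,:].astype(float)
    uv=(cn+.5)/S-.5+[u0,v0]
    W=ray(n,uv,z)[:,:2]
    r=cv2.minAreaRect((W*1000).astype(np.float32)); b=cv2.boxPoints(r)
    L=b[1]-b[0];M=b[2]-b[1]
    if np.hypot(*M)>np.hypot(*L):L,M=M,L
    return np.round(r[0],1),np.round([np.hypot(*L),np.hypot(*M)],1),round(np.degrees(np.arctan2(L[1],L[0]))%180,1),np.round(b,1).tolist()
E
python3 - <<'E'
from h import *
p=np.load("top0.npz")["p"]
print([p[v,u].tolist() for u,v in((380,200),(375,203),(380,255),(371,258),(290,256),(311,258),(318,258),(330,261),(215,178),(270,187),(262,184))])
print("cover",rect("top",p,(180,255,160,205),lambda h,r:(h[...,1]<45)&(h[...,2]>75)&(h[...,2]<190),.057))
W=lambda t:(lambda h,r:(h[...,2]>t)&(h[...,1]>60))
for t in(150,175,195):
    print("bar",rect("top",p,(365,392,183,225),W(t),.04)); print("wide",rect("top",p,(362,398,236,278),W(t),.04))
print("stick",rect("top",p,(262,345,245,272),lambda h,r:(h[...,2]>90)&(h[...,1]>80),.02))
# infeed end corners, from crop
c=np.array([[395,122],[380,206],[388,132],[374,191],[254,116],[247,155]])/3.5+[175,150]-.5
for z in(.006,.012):print(np.round(ray("top",c,z)*1000,1)[:,:2].tolist())
s=np.load("side0.npz")["p"]
cv2.imwrite("pics/crops.png",cv2.resize(s[165:290,180:410,::-1],None,fx=3.4,fy=3.4,interpolation=cv2.INTER_CUBIC))
E
```

```text
[[245, 215, 138], [126, 100, 64], [243, 210, 136], [95, 77, 56], [208, 141, 76], [211, 142, 73], [218, 146, 74], [222, 149, 76], [176, 178, 179], [234, 225, 205], [244, 241, 234]]
cover (array([674.5, 172.5]), array([184.7,  60.4], dtype=float32), np.float32(78.5), [[626.4000244140625, 88.0999984741211], [685.5999755859375, 76.0], [722.5, 257.0], [663.2999877929688, 269.1000061035156]])
bar (array([ 602.6, -305.4]), array([83.7, 27.3], dtype=float32), np.float32(173.9), [[559.5, -314.5], [642.7000122070312, -323.3999938964844], [645.5999755859375, -296.20001220703125], [562.4000244140625, -287.3999938964844]])
wide (array([ 450.4, -299.2]), array([83.1, 45.3], dtype=float32), np.float32(9.9), [[405.6000061035156, -284.1000061035156], [413.3999938964844, -328.70001220703125], [495.29998779296875, -314.3999938964844], [487.5, -269.79998779296875]])
bar (array([ 602.7, -305.3]), array([81.8, 25.4], dtype=float32), np.float32(173.5), [[560.7000122070312, -313.29998779296875], [641.9000244140625, -322.6000061035156], [644.7999877929688, -297.29998779296875], [563.5999755859375, -288.0]])

[... 364 characters left out ...]
296875], [644.0, -297.6000061035156], [564.0999755859375, -289.20001220703125]])
wide (array([ 450.5, -299.4]), array([80.5, 42.3], dtype=float32), np.float32(9.8), [[407.29998779296875, -285.3999938964844], [414.5, -327.1000061035156], [493.79998779296875, -313.3999938964844], [486.5, -271.70001220703125]])
stick (array([450.2, -86.4]), array([194.4,  24.2], dtype=float32), np.float32(84.5), [[428.8999938964844, -182.0], [453.0, -184.3000030517578], [471.5, 9.199999809265137], [447.3999938964844, 11.5]])
[[670.4, -39.9], [597.0, -26.7], [661.6, -33.9], [610.0, -21.7], [676.2, 80.5], [641.9, 86.0]]
[[668.7, -39.8], [595.7, -26.6], [659.9, -33.8], [608.6, -21.6], [674.5, 80.0], [640.3, 85.6]]
```

View pics/crops.png

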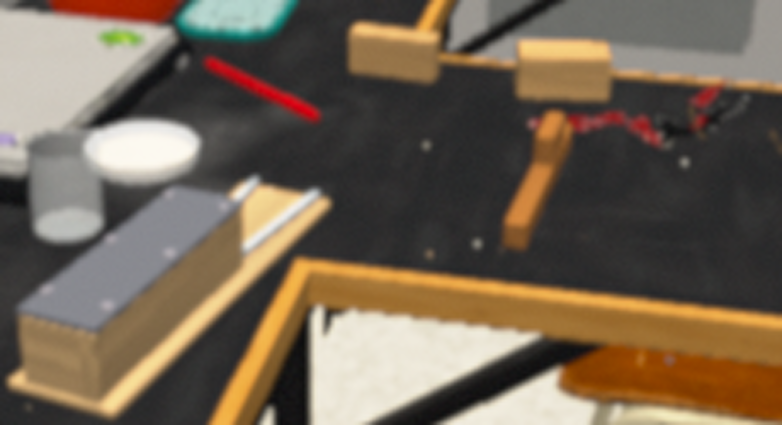

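Run:
```python
from h import *
import station
print(getattr(station,"hold_point_z",None),[x for x in dir(station) if x[0]!="_"])
p=np.load("top0.npz")["p"];s=np.load("side0.npz")["p"]
g=lambda h,r:(h[...,1]<60)&(h[...,2]>85)&(h[...,2]<175)&(r[...,2]>=r[...,0]-2)
print("cover side",rect("side",s,(183,255,215,265),g,.057))
f=lambda h,r:(h[...,2]>150)&(h[...,1]>80)
print("slat front",rect("top",p,(262,306,245,272),f,.02))
print("slat all",rect("top",p,(262,345,245,272),f,.02))
print("grip",rect("top",p,(309,325,245,272),f,.046))
```

```text
0.0188 ['PlanningError', 'close_job', 'get_calibration', 'hold_point_z', 'read_camera', 'state']
cover side (array([674.3, 172. ]), array([186.1,  59.3], dtype=float32), np.float32(79.4), [[628.0, 86.0], [686.2999877929688, 75.0999984741211], [720.5, 258.1000061035156], [662.2000122070312, 269.0]])
slat front (array([453.6, -41.1]), array([98. , 16.5], dtype=float32), np.float32(84.5), [[440.6000061035156, -89.0], [457.1000061035156, -90.5999984741211], [466.5, 6.900000095367432], [450.0, 8.5]])
slat all (array([450.3, -86.7]), array([189.4,  19.3], dtype=float32), np.float32(84.3), [[431.3999938964844, -180.0], [450.6000061035156, -181.89999389648438], [469.29998779296875, 6.599999904632568], [450.1000061035156, 8.5]])
grip (array([ 445. , -118.7]), array([45.3, 17.2], dtype=float32), np.float32(84.2), [[434.20001220703125, -140.39999389648438], [451.29998779296875, -142.10000610351562], [455.8999938964844, -97.0999984741211], [438.79998779296875, -95.30000305175781]])
```

```bash
cat >> h.py <<'E'
def plan(x,y,z,psi,n,frm=None):
    "rows from the measured (or given x,y,z,psi) pose, straight and even, mm and deg"
    if frm is None:
        s=state();a=np.r_[s["tcp_pos"]*1000,np.degrees(s["orientation"][2])]
    else:a=np.float64(frm)
    d=np.array([x,y,z])-a[:3];w=(psi-a[3]+180)%360-180
    for k in range(n):
        t=np.radians(a[3]+w*k/n);c,s=np.cos(t),np.sin(t);e=d/n/100
        print([round(float(v),2) for v in(c*e[0]+s*e[1],s*e[0]-c*e[1],-e[2])]+[0,0,round(-w/n/90,3)])
E
python3 -c "
from h import *
plan(602.7,-305.4,110,-6,15)"
```

```text
[0.34, -0.09, 0.06, 0, 0, np.float64(0.015)]
[0.34, -0.1, 0.06, 0, 0, np.float64(0.015)]
[0.34, -0.1, 0.06, 0, 0, np.float64(0.015)]
[0.33, -0.11, 0.06, 0, 0, np.float64(0.015)]
[0.33, -0.12, 0.06, 0, 0, np.float64(0.015)]
[0.33, -0.13, 0.06, 0, 0, np.float64(0.015)]
[0.33, -0.13, 0.06, 0, 0, np.float64(0.015)]
[0.32, -0.14, 0.06, 0, 0, np.float64(0.015)]
[0.32, -0.15, 0.06, 0, 0, np.float64(0.015)]
[0.31, -0.16, 0.06, 0, 0, np.float64(0.015)]
[0.31, -0.16, 0.06, 0, 0, np.float64(0.015)]
[0.31, -0.17, 0.06, 0, 0, np.float64(0.015)]
[0.3, -0.18, 0.06, 0, 0, np.float64(0.015)]
[0.3, -0.19, 0.06, 0, 0, np.float64(0.015)]
[0.29, -0.19, 0.06, 0, 0, np.float64(0.015)]
```

Call:
jog_arm([
  [0.34,-0.09,0.06,0,0,0.015],
  [0.34,-0.1,0.06,0,0,0.015],
  [0.34,-0.1,0.06,0,0,0.015],
  [0.33,-0.11,0.06,0,0,0.015],
  [0.33,-0.12,0.06,0,0,0.015],
], grip=0.6)

```text
t: 0.6
tcp_pos: [0.2943, -0.473, 0.1747]
orientation: [-3.141, 0.0, 0.125]
wrist_force: [-0.4, -1.2, 0.5]
gripper_width: 0.623
grasp_force: 0.0
```

Call:
jog_arm([
  [0.33,-0.13,0.06,0,0,0.015],
  [0.33,-0.13,0.06,0,0,0.015],
  [0.32,-0.14,0.06,0,0,0.015],
  [0.32,-0.15,0.06,0,0,0.015],
  [0.31,-0.16,0.06,0,0,0.015],
])

```text
t: 1.1
tcp_pos: [0.4494, -0.3894, 0.1446]
orientation: [-3.141, 0.001, 0.007]
wrist_force: [0.1, -0.9, 0.2]
gripper_width: 0.604
grasp_force: 0.0
```

Call:
jog_arm([
  [0.31,-0.16,0.06,0,0,0.015],
  [0.31,-0.17,0.06,0,0,0.015],
  [0.3,-0.18,0.06,0,0,0.015],
  [0.3,-0.19,0.06,0,0,0.015],
  [0.29,-0.19,0.06,0,0,0.015],
])

```text
t: 1.6
tcp_pos: [0.6037, -0.3063, 0.1144]
orientation: [-3.141, 0.001, -0.11]
wrist_force: [-0.0, -0.3, -0.8]
gripper_width: 0.601
grasp_force: 0.0
```

Call:
jog_arm([
  [0,0,0,0,0,0],
  [0,0,0,0,0,0],
  [0,0,0,0,0,0],
  [0,0,0,0,0,0],
  [0,0,0,0,0,0],
])

```text
t: 2.1
tcp_pos: [0.6022, -0.3084, 0.1159]
orientation: [3.141, -0.0, -0.111]
wrist_force: [0.8, 0.3, -0.1]
gripper_width: 0.601
grasp_force: 0.0
```

Call:
jog_arm([
  [0,-0.03,0.3,0,0,0],
  [0,0,0.3,0,0,0],
  [0,0,0.25,0,0,0],
  [0,0,0.12,0,0,0],
  [0,0,0.07,0,0,0],
])

```text
t: 2.6
tcp_pos: [0.6023, -0.3045, 0.0103]
orientation: [-3.141, 0.002, -0.11]
wrist_force: [0.1, 0.2, 1.2]
gripper_width: 0.6
grasp_force: 0.0
```

Call:
jog_arm([
  [0,0,0,0,0,0],
  [0,0,0,0,0,0],
  [0,0,0,0,0,0],
  [0,0,0,0,0,0],
  [0,0,0,0,0,0],
], grip=0.1, grip_force=25)

```text
t: 3.1
tcp_pos: [0.604, -0.3051, 0.0127]
orientation: [3.14, -0.002, -0.11]
wrist_force: [0.5, -0.6, 2.4]
gripper_width: 0.252
grasp_force: 25.0
```

Call:
jog_arm([
  [0,0,0,0,0,0],
  [0,0,0,0,0,0],
  [0,0,0,0,0,0],
  [0,0,0,0,0,0],
  [0,0,0,0,0,0],
])

```text
t: 3.6
tcp_pos: [0.604, -0.3052, 0.0127]
orientation: [3.14, -0.002, -0.11]
wrist_force: [-0.8, -0.1, 5.9]
gripper_width: 0.253
grasp_force: 25.0
```

```bash
python3 -c "
from h import *
plan(642.8,12.8,92.7,78.8,15,(604,-305,92.7,-6.3))"
```

```text
[0.0, -0.21, -0.0, 0, 0, np.float64(-0.063)]
[0.02, -0.21, -0.0, 0, 0, np.float64(-0.063)]
[0.04, -0.21, -0.0, 0, 0, np.float64(-0.063)]
[0.06, -0.2, -0.0, 0, 0, np.float64(-0.063)]
[0.08, -0.2, -0.0, 0, 0, np.float64(-0.063)]
[0.1, -0.19, -0.0, 0, 0, np.float64(-0.063)]
[0.12, -0.18, -0.0, 0, 0, np.float64(-0.063)]
[0.14, -0.16, -0.0, 0, 0, np.float64(-0.063)]
[0.15, -0.15, -0.0, 0, 0, np.float64(-0.063)]
[0.17, -0.13, -0.0, 0, 0, np.float64(-0.063)]
[0.18, -0.12, -0.0, 0, 0, np.float64(-0.063)]
[0.19, -0.1, -0.0, 0, 0, np.float64(-0.063)]
[0.2, -0.08, -0.0, 0, 0, np.float64(-0.063)]
[0.21, -0.06, -0.0, 0, 0, np.float64(-0.063)]
[0.21, -0.04, -0.0, 0, 0, np.float64(-0.063)]
```

Call:
jog_arm([
  [0,0,-0.1,0,0,0],
  [0,0,-0.2,0,0,0],
  [0,0,-0.2,0,0,0],
  [0,0,-0.2,0,0,0],
  [0,0,-0.1,0,0,0],
])

```text
t: 4.1
tcp_pos: [0.6039, -0.3047, 0.0933]
orientation: [3.141, -0.002, -0.109]
wrist_force: [1.4, -1.0, -2.1]
gripper_width: 0.252
grasp_force: 25.0
```

Call:
jog_arm([
  [0.0,-0.21,0,0,0,-0.063],
  [0.02,-0.21,0,0,0,-0.063],
  [0.04,-0.21,0,0,0,-0.063],
  [0.06,-0.2,0,0,0,-0.063],
  [0.08,-0.2,0,0,0,-0.063],
])

```text
t: 4.6
tcp_pos: [0.6134, -0.1979, 0.0906]
orientation: [-3.14, 0.001, 0.389]
wrist_force: [-0.7, -0.3, -0.3]
gripper_width: 0.252
grasp_force: 25.0
```

Call:
jog_arm([
  [0.1,-0.19,0,0,0,-0.063],
  [0.12,-0.18,0,0,0,-0.063],
  [0.14,-0.16,0,0,0,-0.063],
  [0.15,-0.15,0,0,0,-0.063],
  [0.17,-0.13,0,0,0,-0.063],
])

```text
t: 5.1
tcp_pos: [0.6256, -0.0917, 0.0906]
orientation: [-3.14, 0.001, 0.884]
wrist_force: [0.6, -0.8, -1.0]
gripper_width: 0.253
grasp_force: 25.0
```

Call:
jog_arm([
  [0.18,-0.12,0,0,0,-0.063],
  [0.19,-0.1,0,0,0,-0.063],
  [0.2,-0.08,0,0,0,-0.063],
  [0.21,-0.06,0,0,0,-0.063],
  [0.21,-0.04,0,0,0,-0.063],
])

```text
t: 5.6
tcp_pos: [0.6374, 0.0155, 0.0906]
orientation: [-3.14, -0.0, 1.379]
wrist_force: [-0.4, 0.5, -0.3]
gripper_width: 0.251
grasp_force: 25.0
```

Call:
jog_arm([
  [0,0,0,0,0,0],
  [0,0,0,0,0,0],
  [0,0,0,0,0,0],
  [0,0,0,0,0,0],
  [0,0,0,0,0,0],
])

```text
t: 6.1
tcp_pos: [0.6381, 0.0133, 0.0914]
orientation: [-3.141, 0.0, 1.373]
wrist_force: [0.5, 0.5, -0.6]
gripper_width: 0.253
grasp_force: 25.0
```

Call:
jog_arm([
  [0,0.05,0.1,0,0,0],
  [0,0,0.2,0,0,0],
  [0,0,0.2,0,0,0],
  [0,0,0,0,0,0],
  [0,0,0,0,0,0],
])

```text
t: 6.6
tcp_pos: [0.6427, 0.0132, 0.0406]
orientation: [-3.14, 0.0, 1.374]
wrist_force: [0.5, -0.6, -0.1]
gripper_width: 0.249
grasp_force: 25.0
```

Run:
```python
from h import *
s=state();print(s["tcp_pos"],s["orientation"][2])
a=read_camera("side")[0]
cv2.imwrite("pics/s1.png",cv2.resize(a[150:270,180:340,::-1],None,fx=4.5,fy=4.5,interpolation=cv2.INTER_CUBIC))
```

```text
[0.64268917 0.01318955 0.04062612] 1.3743182075329026
```

View pics/s1.png

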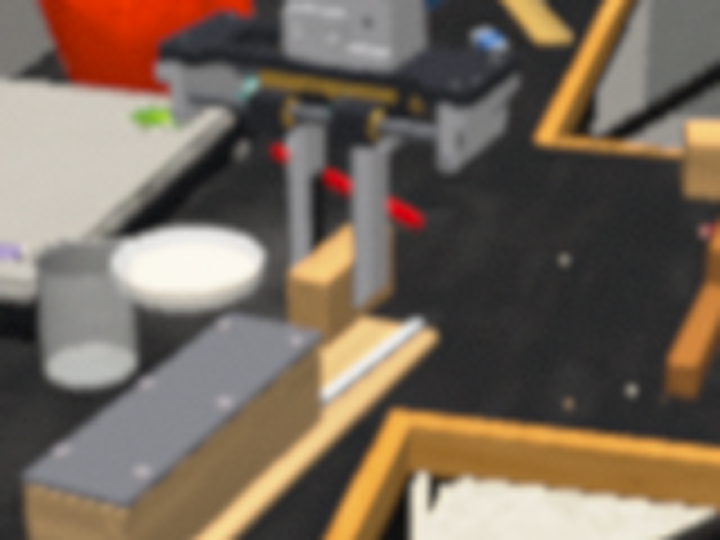

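Call:
jog_arm([
  [0,0,0.1,0,0,0],
  [0,0,0.07,0,0,0],
  [0,0,0.04,0,0,0],
  [0,0,0,0,0,0],
  [0,0,0,0,0,0],
])

```text
t: 7.15
tcp_pos: [0.643, 0.0134, 0.0203]
orientation: [-3.141, 0.0, 1.375]
wrist_force: [0.2, -0.7, -1.0]
gripper_width: 0.256
grasp_force: 25.0
```

Call:
jog_arm([
  [0,0,0.02,0,0,0],
  [0,0,0,0,0,0],
  [0,0,0,0,0,0],
  [0,0,0,0,0,0],
  [0,0,0,0,0,0],
])

```text
t: 7.65
tcp_pos: [0.6434, 0.0133, 0.0187]
orientation: [3.141, -0.0, 1.375]
wrist_force: [0.6, -0.9, -0.3]
gripper_width: 0.252
grasp_force: 25.0
```

Call:
jog_arm([
  [0,0,0,0,0,0],
  [0,0,0,0,0,0],
  [0,0,0,0,0,0],
  [0,0,0,0,0,0],
  [0,0,0,0,0,0],
], grip=0.45)

```text
t: 8.15
tcp_pos: [0.643, 0.0134, 0.0184]
orientation: [-3.141, -0.0, 1.375]
wrist_force: [0.2, -0.6, -0.5]
gripper_width: 0.452
grasp_force: 0.0
```

Call:
jog_arm([
  [0,0,-0.1,0,0,0],
  [0,0,-0.2,0,0,0],
  [0,0,-0.3,0,0,0],
  [0,0,-0.3,0,0,0],
  [0,0,-0.1,0,0,0],
])

```text
t: 8.65
tcp_pos: [0.646, 0.0131, 0.1234]
orientation: [3.134, -0.001, 1.375]
wrist_force: [0.7, -0.3, -0.5]
gripper_width: 0.448
grasp_force: 0.0
```

```bash
python3 -c "
from h import *
plan(446,-117,110,84.4,5)"
```

```text
[-0.33, -0.34, 0.03, 0, 0, np.float64(-0.013)]
[-0.33, -0.35, 0.03, 0, 0, np.float64(-0.013)]
[-0.32, -0.35, 0.03, 0, 0, np.float64(-0.013)]
[-0.31, -0.36, 0.03, 0, 0, np.float64(-0.013)]
[-0.31, -0.37, 0.03, 0, 0, np.float64(-0.013)]
```

Call:
jog_arm([
  [-0.33,-0.34,0.0,0,0,-0.013],
  [-0.33,-0.35,0.0,0,0,-0.013],
  [-0.32,-0.35,0.03,0,0,-0.013],
  [-0.31,-0.36,0.05,0,0,-0.013],
  [-0.31,-0.37,0.06,0,0,-0.013],
])

```text
t: 9.15
tcp_pos: [0.4417, -0.118, 0.1041]
orientation: [3.141, 0.0, 1.479]
wrist_force: [0.5, 0.2, 1.5]
gripper_width: 0.452
grasp_force: 0.0
```

Call:
jog_arm([
  [0,0,0,0,0,0],
  [0,0,0,0,0,0],
  [0,0,0,0,0,0],
  [0,0,0,0,0,0],
  [0,0,0,0,0,0],
])

```text
t: 9.65
tcp_pos: [0.4447, -0.117, 0.1048]
orientation: [3.141, 0.0, 1.479]
wrist_force: [-0.1, 0.6, 0.2]
gripper_width: 0.447
grasp_force: 0.0
```

Run:
```python
from h import *
a=read_camera("top")[0]
cv2.imwrite("pics/t2.png",cv2.resize(a[150:275,175:400,::-1],None,fx=3.5,fy=3.5,interpolation=cv2.INTER_CUBIC))
plan(446,-117,23,84.4,1)
```

```text
[0.0, 0.02, 0.82, 0, 0, np.float64(0.003)]
```

View pics/t2.png

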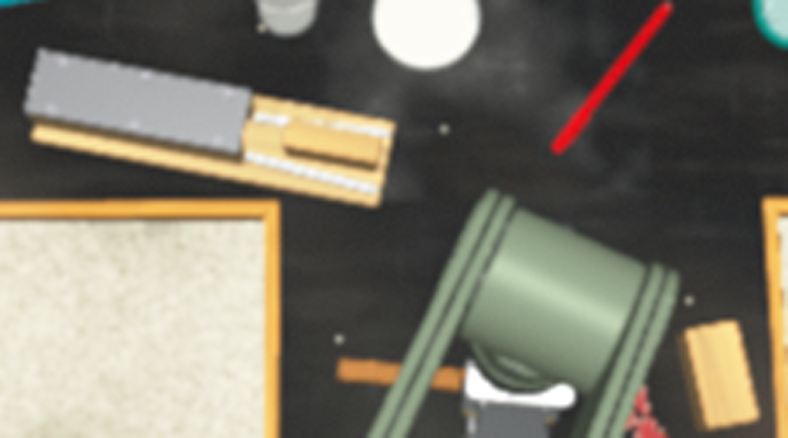

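Call:
jog_arm([
  [0,0.01,0.2,0,0,0],
  [0,0,0.25,0,0,0],
  [0,0,0.2,0,0,0],
  [0,0,0.1,0,0,0],
  [0,0,0.06,0,0,0],
])

```text
t: 10.2
tcp_pos: [0.4442, -0.117, 0.0226]
orientation: [-3.14, -0.001, 1.478]
wrist_force: [0.1, 0.4, 0.7]
gripper_width: 0.45
grasp_force: 0.0
```

Call:
jog_arm([
  [0,0,0,0,0,0],
  [0,0,0,0,0,0],
  [0,0,0,0,0,0],
  [0,0,0,0,0,0],
  [0,0,0,0,0,0],
], grip=0.05, grip_force=45)

```text
t: 10.7
tcp_pos: [0.4452, -0.1179, 0.0243]
orientation: [3.14, 0.001, 1.477]
wrist_force: [0.2, 0.2, 3.2]
gripper_width: 0.169
grasp_force: 45.0
```

Call:
jog_arm([
  [0,0,0,0,0,0],
  [0,0,0,0,0,0],
  [0,0,0,0,0,0],
  [0,0,0,0,0,0],
  [0,0,0,0,0,0],
])

```text
t: 11.2
tcp_pos: [0.4453, -0.1179, 0.0243]
orientation: [3.14, 0.001, 1.477]
wrist_force: [-0.9, 0.4, 5.7]
gripper_width: 0.167
grasp_force: 45.0
```

```bash
python3 -c "
from h import *
plan(607.7,-164.7,100,78.8,5,(445.3,-117.9,94.3,84.6))"
```

```text
[-0.06, 0.33, -0.01, 0, 0, np.float64(0.013)]
[-0.06, 0.33, -0.01, 0, 0, np.float64(0.013)]
[-0.05, 0.33, -0.01, 0, 0, np.float64(0.013)]
[-0.04, 0.34, -0.01, 0, 0, np.float64(0.013)]
[-0.04, 0.34, -0.01, 0, 0, np.float64(0.013)]
```

Call:
jog_arm([
  [0,0,-0.1,0,0,0],
  [0,0,-0.15,0,0,0],
  [0,0,-0.2,0,0,0],
  [0,0,-0.15,0,0,0],
  [0,0,-0.1,0,0,0],
])

```text
t: 11.7
tcp_pos: [0.4446, -0.1176, 0.0946]
orientation: [3.141, 0.0, 1.477]
wrist_force: [0.8, -0.5, -1.0]
gripper_width: 0.166
grasp_force: 45.0
```

Call:
jog_arm([
  [-0.06,0.33,0,0,0,0.013],
  [-0.06,0.33,0,0,0,0.013],
  [-0.05,0.33,0,0,0,0.013],
  [-0.04,0.34,0,0,0,0.013],
  [-0.04,0.34,0,0,0,0.013],
])

```text
t: 12.2
tcp_pos: [0.6071, -0.1648, 0.0928]
orientation: [-3.14, -0.0, 1.374]
wrist_force: [0.4, 0.3, -1.2]
gripper_width: 0.168
grasp_force: 45.0
```

Call:
jog_arm([
  [0,0,0,0,0,0],
  [0,0,0,0,0,0],
  [0,0,0,0,0,0],
  [0,0,0,0,0,0],
  [0,0,0,0,0,0],
])

```text
t: 12.7
tcp_pos: [0.6057, -0.1645, 0.0936]
orientation: [-3.141, -0.0, 1.375]
wrist_force: [-0.1, 0.2, -1.3]
gripper_width: 0.166
grasp_force: 45.0
```

Run:
```python
from h import *
print(state()["wrist_force"])
plan(607.7,-164.7,33,78.8,1)
a=read_camera("top")[0]
cv2.imwrite("pics/t3.png",cv2.resize(a[140:265,195:370,::-1],None,fx=4.4,fy=4.4,interpolation=cv2.INTER_CUBIC))
```

```text
[-0.09781478  0.24922583 -1.28554082]
[0.0, 0.02, 0.61, 0, 0, np.float64(-0.0)]
```

View pics/t3.png

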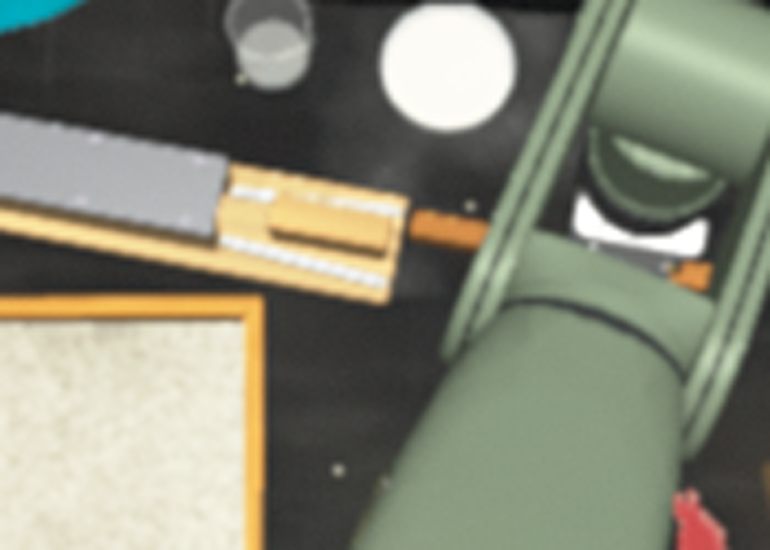

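Call:
jog_arm([
  [0,0.02,0.1,0,0,0],
  [0,0,0.2,0,0,0],
  [0,0,0.2,0,0,0],
  [0,0,0.11,0,0,0],
  [0,0,0,0,0,0],
])

```text
t: 13.25
tcp_pos: [0.6065, -0.1643, 0.0298]
orientation: [-3.137, -0.001, 1.375]
wrist_force: [0.1, -0.7, -1.0]
gripper_width: 0.167
grasp_force: 45.0
```

Call:
jog_arm([
  [0.05,0,0,0,0,0],
  [0.1,0,0,0,0,0],
  [0.1,0,0,0,0,0],
  [0.1,0,0,0,0,0],
  [0.1,0,0,0,0,0],
])

```text
t: 13.75
tcp_pos: [0.6179, -0.12, 0.0331]
orientation: [3.14, 0.0, 1.375]
wrist_force: [0.0, -1.0, -0.0]
gripper_width: 0.168
grasp_force: 45.0
```

```bash
cat >> h.py <<'E'
def g():
    s=state();u=np.array([.194,.981]);d=s["tcp_pos"][:2]*1000-[656.4,81.5];f=s["wrist_force"]
    print("t",round(s["t"],2),"tip x",round(d@u+126,1),"lat",round(d@[-.981,.194],1),"z",round(s["tcp_pos"][2]*1e3,1),"Ffeed",round(f[:2]@u,2),"Fz",round(f[2],1))
E
python3 -c "
from h import *
g()"
```

```text
t 13.75 tip x -79.2 lat -1.4 z 33.1 Ffeed -0.95 Fz -0.0
```

Call:
jog_arm([
  [0.1,-0.01,0,0,0,0],
  [0.1,0,0,0,0,0],
  [0.1,0,0,0,0,0],
  [0.1,0,0,0,0,0],
  [0.1,0,0,0,0,0],
])

```text
t: 14.25
tcp_pos: [0.6262, -0.071, 0.0324]
orientation: [-3.142, 0.0, 1.375]
wrist_force: [-0.3, -1.1, -1.0]
gripper_width: 0.172
grasp_force: 45.0
```

```bash
python3 -c "
from h import *
g()"
```

```text
t 14.25 tip x -29.4 lat 0.0 z 32.4 Ffeed -1.16 Fz -1.0
```

Call:
jog_arm([
  [0.1,0,0,0,0,0],
  [0.1,0,0,0,0,0],
  [0.1,0,0,0,0,0],
  [0.08,0,0,0,0,0],
  [0.06,0,0,0,0,0],
])

```text
t: 14.75
tcp_pos: [0.6347, -0.0278, 0.0324]
orientation: [-3.142, -0.0, 1.375]
wrist_force: [-0.3, -0.6, -0.2]
gripper_width: 0.161
grasp_force: 45.0
```

```bash
python3 -c "
from h import *
g()"
```

```text
t 14.75 tip x 14.6 lat 0.0 z 32.4 Ffeed -0.62 Fz -0.2
```

Call:
jog_arm([
  [0.03,0,0,0,0,0],
  [0.03,0,0,0,0,0],
  [0.01,0,0,0,0,0],
  [0.01,0,0,0,0,0],
  [0.01,0,0,0,0,0],
])

```text
t: 15.25
tcp_pos: [0.6364, -0.02, 0.0324]
orientation: [-3.142, 0.0, 1.374]
wrist_force: [-0.2, -0.1, -0.5]
gripper_width: 0.165
grasp_force: 45.0
```

```bash
python3 -c "
from h import *
g()"
```

```text
t 15.25 tip x 22.5 lat -0.1 z 32.4 Ffeed -0.15 Fz -0.5
```

Call:
jog_arm([
  [0.01,0,0,0,0,0],
  [0.01,0,0,0,0,0],
  [0.01,0,0,0,0,0],
  [0.01,0,0,0,0,0],
  [0.01,0,0,0,0,0],
])

```text
t: 15.75
tcp_pos: [0.6374, -0.0148, 0.0325]
orientation: [3.142, -0.0, 1.375]
wrist_force: [-0.1, -0.4, -0.5]
gripper_width: 0.169
grasp_force: 45.0
```

Call:
jog_arm([
  [0.01,0,0,0,0,0],
  [0.01,0,0,0,0,0],
  [0.01,0,0,0,0,0],
  [0.005,0,0,0,0,0],
  [0.005,0,0,0,0,0],
])

```text
t: 16.25
tcp_pos: [0.6382, -0.011, 0.0324]
orientation: [-3.142, -0.0, 1.375]
wrist_force: [-0.4, 0.6, -1.2]
gripper_width: 0.167
grasp_force: 45.0
```

Call:
jog_arm([
  [0.01,0,0,0,0,0],
  [0.01,0,0,0,0,0],
  [0.01,0,0,0,0,0],
  [0.005,0,0,0,0,0],
  [0.005,0,0,0,0,0],
])

```text
t: 16.75
tcp_pos: [0.6387, -0.0097, 0.0328]
orientation: [3.141, 0.004, 1.375]
wrist_force: [-1.8, -7.6, 0.9]
gripper_width: 0.168
grasp_force: 45.0
```

Call:
jog_arm([
  [0,0,0,0,0,0],
  [0,0,0,0,0,0],
  [0,0,0,0,0,0],
  [0,0,0,0,0,0],
  [0,0,0,0,0,0],
])

```text
t: 17.25
tcp_pos: [0.6387, -0.0096, 0.0328]
orientation: [3.141, 0.004, 1.375]
wrist_force: [-1.4, -6.5, 1.3]
gripper_width: 0.168
grasp_force: 45.0
```

Call:
jog_arm([
  [0.01,0,0,0,0,0],
  [0.01,0,0,0,0,0],
  [0,0,0,0,0,0],
  [0,0,0,0,0,0],
  [0,0,0,0,0,0],
])

```text
t: 17.75
tcp_pos: [0.6391, -0.0076, 0.0328]
orientation: [3.141, 0.004, 1.375]
wrist_force: [-0.9, -7.7, 0.9]
gripper_width: 0.163
grasp_force: 45.0
```

Call:
jog_arm([
  [0.01,0,0,0,0,0],
  [0.01,0,0,0,0,0],
  [0.003,0,0,0,0,0],
  [0,0,0,0,0,0],
  [0,0,0,0,0,0],
])

```text
t: 18.25
tcp_pos: [0.6396, -0.0054, 0.0328]
orientation: [3.141, 0.004, 1.375]
wrist_force: [-2.0, -7.5, 0.7]
gripper_width: 0.169
grasp_force: 45.0
```

Call:
jog_arm([
  [-0.05,0,0,0,0,0],
  [-0.2,0,0,0,0,0],
  [-0.35,0,0,0,0,0],
  [-0.35,0,0,0,0,0],
  [-0.35,0,0,0,0,0],
])

```text
t: 18.75
tcp_pos: [0.6143, -0.1307, 0.0324]
orientation: [3.141, -0.001, 1.375]
wrist_force: [0.6, -0.2, -0.4]
gripper_width: 0.165
grasp_force: 45.0
```

Call:
jog_arm([
  [-0.3,0,0,0,0,0],
  [-0.15,0,0,0,0,0],
  [0,0,-0.1,0,0,0],
  [0,0,-0.2,0,0,0],
  [0,0,-0.3,0,0,0],
])

```text
t: 19.25
tcp_pos: [0.6044, -0.1719, 0.0914]
orientation: [-3.137, -0.003, 1.376]
wrist_force: [0.0, -0.2, -0.2]
gripper_width: 0.165
grasp_force: 45.0
```

Run:
```python
from h import *
plan(445.3,-117.9,92,84.6,5)
a=read_camera("side")[0]
cv2.imwrite("pics/s4.png",cv2.resize(a[150:290,180:360,::-1],None,fx=4.2,fy=4.2,interpolation=cv2.INTER_CUBIC))
```

```text
[0.04, -0.33, -0.0, 0, 0, np.float64(-0.013)]
[0.05, -0.33, -0.0, 0, 0, np.float64(-0.013)]
[0.06, -0.33, -0.0, 0, 0, np.float64(-0.013)]
[0.06, -0.33, -0.0, 0, 0, np.float64(-0.013)]
[0.07, -0.33, -0.0, 0, 0, np.float64(-0.013)]
```

View pics/s4.png

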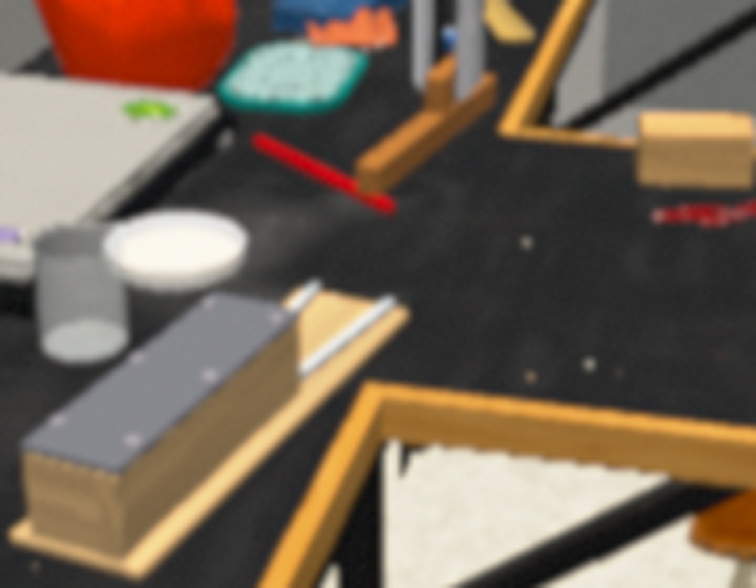

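The infeed (crop around 340,320) is empty, so the bar is in the tunnel. The stick (370–490, 80–190) is held clear. I'll put it back near its old place.

Call:
jog_arm([
  [0.04,-0.33,0,0,0,-0.013],
  [0.05,-0.33,0,0,0,-0.013],
  [0.06,-0.33,0,0,0,-0.013],
  [0.06,-0.33,0,0,0,-0.013],
  [0.07,-0.33,0,0,0,-0.013],
])

```text
t: 19.8
tcp_pos: [0.4463, -0.1193, 0.0928]
orientation: [3.14, -0.001, 1.479]
wrist_force: [1.8, -0.3, 0.7]
gripper_width: 0.166
grasp_force: 45.0
```

Call:
jog_arm([
  [0,0,0,0,0,0],
  [0,0,0.1,0,0,0],
  [0,0,0.2,0,0,0],
  [0,0,0.2,0,0,0],
  [0,0,0,0,0,0],
])

```text
t: 20.3
tcp_pos: [0.4461, -0.1202, 0.04]
orientation: [-3.138, -0.002, 1.477]
wrist_force: [-0.5, -0.1, -0.8]
gripper_width: 0.167
grasp_force: 45.0
```

Call:
jog_arm([
  [0,0,0,0,0,0],
  [0,0,0,0,0,0],
  [0,0,0,0,0,0],
  [0,0,0,0,0,0],
  [0,0,0,0,0,0],
])

```text
t: 20.8
tcp_pos: [0.4474, -0.1216, 0.043]
orientation: [3.14, 0.0, 1.477]
wrist_force: [0.6, 0.1, -0.7]
gripper_width: 0.171
grasp_force: 45.0
```

Need to go down 18.5 mm to z≈24.5.

Call:
jog_arm([
  [0,0,0.06,0,0,0],
  [0,0,0.06,0,0,0],
  [0,0,0.04,0,0,0],
  [0,0,0.02,0,0,0],
  [0,0,0,0,0,0],
])

```text
t: 21.3
tcp_pos: [0.4467, -0.1212, 0.0243]
orientation: [-3.141, -0.0, 1.477]
wrist_force: [-2.1, 1.6, 1.5]
gripper_width: 0.164
grasp_force: 45.0
```

Call:
jog_arm([
  [0,0,0.003,0,0,0],
  [0,0,0.003,0,0,0],
  [0,0,0,0,0,0],
  [0,0,0,0,0,0],
  [0,0,0,0,0,0],
])

```text
t: 21.8
tcp_pos: [0.4467, -0.1212, 0.0243]
orientation: [-3.141, -0.0, 1.477]
wrist_force: [-2.1, 0.8, 7.6]
gripper_width: 0.169
grasp_force: 45.0
```

Call:
jog_arm([
  [0,0,0,0,0,0],
  [0,0,0,0,0,0],
  [0,0,0,0,0,0],
  [0,0,0,0,0,0],
  [0,0,0,0,0,0],
], grip=0.45)

```text
t: 22.3
tcp_pos: [0.4469, -0.1213, 0.0237]
orientation: [-3.142, -0.0, 1.477]
wrist_force: [-0.5, -0.0, 0.2]
gripper_width: 0.446
grasp_force: 0.0
```

Call:
jog_arm([
  [0,0,-0.1,0,0,0],
  [0,0,-0.3,0,0,0],
  [0,0,-0.3,0,0,0],
  [0,0,-0.3,0,0,0],
  [0,0,-0.2,0,0,0],
])

```text
t: 22.8
tcp_pos: [0.4481, -0.1218, 0.147]
orientation: [3.138, 0.001, 1.477]
wrist_force: [-0.3, -0.3, 0.3]
gripper_width: 0.449
grasp_force: 0.0
```

Call:
jog_arm([
  [0,0,0,0,0,0],
  [0,0,0,0,0,0],
  [0,0,0,0,0,0],
  [0,0,0,0,0,0],
  [0,0,0,0,0,0],
])

```text
t: 23.3
tcp_pos: [0.4461, -0.121, 0.1426]
orientation: [-3.139, -0.001, 1.477]
wrist_force: [0.8, -0.4, -0.2]
gripper_width: 0.45
grasp_force: 0.0
```

Run:
```python
from h import *
a=read_camera("side")[0]
cv2.imwrite("pics/s5.png",cv2.resize(a[140:290,180:400,::-1],None,fx=3.5,fy=3.5,interpolation=cv2.INTER_CUBIC))
```

View pics/s5.png

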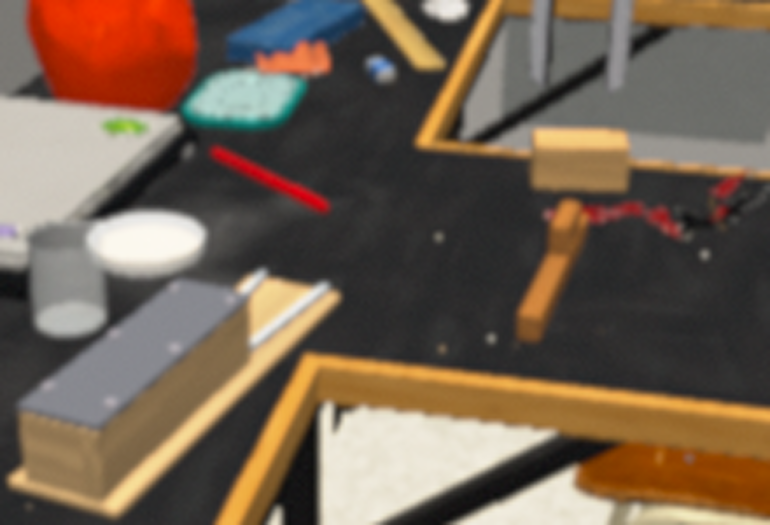

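The stick lies flat on the bench around (550,270), well clear of the guide. The gripper is free, and the wide bar, petri dish and beaker have not moved.

```bash
python3 -c "
from station import *
print(close_job())"
```

```text
the job is handed in; nothing more can be done
None
```

The job is handed in at about 23 s: the bar is in the tunnel, the stop was shoved about 5 mm (judged from arm travel and push force, since the plate is hidden), the push stick is back on the bench clear of the guide, and the wide bar, petri dish and beaker were left alone.

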